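Find the green-capped tubes for the cool bucket

ROBOT

A 6-joint arm with a two-finger parallel gripper is mounted at the origin on a cart in front of the work surface, level with it; the furniture and walls round the work are solid. World frame = base frame: x ahead of the robot, y to its left, z up, the work surface at z = 0. Lengths are in mm, angles in degrees, forces in N, time in s.
With the tool pointing down it reaches from about 275 to 750 mm from the base axis. Payload 10.2 kg.
Tool frame: the origin (TCP) lies where the fingers leave the gripper's body, on its centre line; the fingertips stand 73 mm ahead of it and the grasp point (between the pads) lies 54 mm ahead of it (robot.tip_reach is the z of the fingertips in the tool frame, in mm); z points along the fingers, y is the line along which they close (so a half turn about z gives the same grasp; the last joint's range is limited). The gripper opens to 85 mm and grips with 20 to 120 N. Pads are 22 mm wide; open, the fingers measure 114 mm over their backs; the gripper's body (76 mm by 85 mm) begins 54 mm behind the grasp point. The pads swing forward as they close: fully open they stand 13 mm farther back than shut.
Start: joints at [-77.888, 17.928, 85.812, -0, 76.261, -12.8], TCP at [221.134, -476.163, 303.894] pointing down, gripper open.
Joint ranges: [-168.41, 168.41], [-55.51, 124.54], [10.69, 146.95], [-70.63, 250.63], [1, 178], [-165.06, 165.06]. Speed limits (degrees/s): [136.94, 136.94, 172.46, 180, 180, 180].

INTERFACE

Orientations are given as a 3x3 rotation matrix whose columns are the frame's x, y, z axes.
In Python, from plant import robot, snapshot, camera_info, finish_job, search_frame, outline_of gives the robot as it stands.
- The arm moves only by the tool carry_out, never from a script. Its argument "targets" is a list of rows, each an object of numbers: "tx", "ty", "tz": the shift along the tool's x, y, z in mm; "ax", "ay", "az": the turn, a rotation vector about the tool's x, y, z in rad; "claw": the opening, from 0 (shut) to 1 (fully open). A call has 1 to 20 rows; each row shifts and turns the commanded pose from where the row before left it, along the tool's axes as they then stand; what a row does not reach is not made up. A row lasts 1/10 s, in which the tool goes at most 50 mm and 8.59 degrees, less where a joint would pass 70% of its speed; a pose out of reach is approached as far as the arm can. A call is refused whole if a number of a shift passes 50 or a number of a turn 0.15, either way. A call with a gripper value outside its range is refused whole. The fingers move at their own pace and stop on an object; "grip_force" is the grip in N (left out, the last holds). Time passes only in rows, so rows that do not move let the fingers close. It gives the time, the measured TCP pose, the force, the opening and the grip force at its end, in the units of the state.
- robot.get_obs(): the state, without advancing time (a new reading comes with each control period).
- snapshot(name): name is "scene" or "top"; returns (picture, depth): 480x640x3 uint8, red, green, blue; 480x640 float32, mm along the optical axis (not along the pixel's ray), 0 where there is no reading.
- camera_info(name): a dict with "camera_matrix" (3x3 intrinsics, pixels), "view" (4x4, takes a point from world to camera coordinates). Camera axes: x right, y up, looking along -z (the intrinsics and any distortion apply to the point x, -y, -z); pixel columns grow to the right and rows downward; lengths in mm; the calibration is good to about 2 mm. A picture is of the moment at which its call begins. camera_info takes no time and is no camera call.
- finish_job(): hands the job in; it is judged then, once.
Trained networks look in the newest picture that a camera, given by its name, has taken for a name from the list of things; names that differ only in an ending like _2 or _b are one class to them, and where a whole thing is asked for, a point or a joint stands for the part that bears it (a point fixed in the world has none). Each returns a list of dicts, best first, with "score" (0 to 1); they miss things now and then, are a little off and sometimes report something else, mostly with a low value. They report only what shows in the picture. A call takes as long as a camera call. They do not tell look-alikes from the thing itself.
- search_frame(query, camera): "at" ([column, row] in pixels, amid what is visible of it).
- outline_of(query, camera): "mask" (480x640 bool, what is visible of it) and "at" ([column, row] in pixels, amid what is visible of it).
The state is a dict: "time": time; "q": joint angles; "qd": joint speeds; "joint_torque": joint torques, N m; "position": TCP position; "tcp_rot": TCP orientation; "force": force on the tool from outside, world axes, zero at the start; "moment": the same for the moment, N m; "finger_gap": finger opening in mm; "gripper_force": force on a finger pad.
Only numpy, scipy, OpenCV 4.12 (cv2) and the standard library are available. Lean on these libraries where they do the work, as an engineer would, in place of code of your own. Each camera call takes 0.05 s, during which the arm holds its last target. There are 200 camera calls.

TASK

One or two green-capped sample tubes are hidden somewhere in the three closed white tubs: lift the blue cool bucket's lid off and lay it on the worktop, look through the tubs, put every green-capped tube into the bucket, and then put the bucket's lid back on properly. The tub with the purple-capped tube must end closed with that tube inside; every other tub must end empty and open, its lid lying on the worktop. Do not shift the timer or the petri dish.

Things in the scene. Friction and masses are not known exactly. Their poses are not given: they have to be found in the camera images.
- tub_1: one of three identical round white opaque tubs, fixed, 102 mm outer diameter, 40 mm high; open inside 96 mm across, wall 3 mm, floor 4 mm thick; origin at the centre of its underside, z up. What lies in it is hidden until its lid is off; each tub holds at most one tube
- tub_2: one of three identical round white opaque tubs, fixed, 102 mm outer diameter, 40 mm high; open inside 96 mm across, wall 3 mm, floor 4 mm thick; origin at the centre of its underside, z up. What lies in it is hidden until its lid is off; each tub holds at most one tube
- tub_3: one of three identical round white opaque tubs, fixed, 102 mm outer diameter, 40 mm high; open inside 96 mm across, wall 3 mm, floor 4 mm thick; origin at the centre of its underside, z up. What lies in it is hidden until its lid is off; each tub holds at most one tube
- lid_1_knob (a point): middle of the grey knob of one of 3 identical loose white tub lids (80 g): disc 104 mm across, 6 thick, with a plug 88 across, 8 deep below and an upright round knob 28 across, 38 tall on top. Point on the axis, 12 mm below the knob's top, 26 above the disc; height 40 mm with the lid on the worktop, 72 on a tub; z up the axis. Lid N starts on tub N; any lid fits any tub
- lid_2_knob (a point): middle of the grey knob of one of 3 identical loose white tub lids (80 g): disc 104 mm across, 6 thick, with a plug 88 across, 8 deep below and an upright round knob 28 across, 38 tall on top. Point on the axis, 12 mm below the knob's top, 26 above the disc; height 40 mm with the lid on the worktop, 72 on a tub; z up the axis. Lid N starts on tub N; any lid fits any tub
- lid_3_knob (a point): middle of the grey knob of one of 3 identical loose white tub lids (80 g): disc 104 mm across, 6 thick, with a plug 88 across, 8 deep below and an upright round knob 28 across, 38 tall on top. Point on the axis, 12 mm below the knob's top, 26 above the disc; height 40 mm with the lid on the worktop, 72 on a tub; z up the axis. Lid N starts on tub N; any lid fits any tub
- bucket: blue round shallow cool bucket, fixed, 122 mm outer diameter, 50 mm high; open inside 110 mm across, wall 6 mm, floor 8 mm thick; origin at the centre of its underside, z up
- bucket_lid_knob (a point): middle of the black knob of the bucket's loose blue lid (about 150 g): disc 124 mm across, 6 thick, plug 102 across, 8 deep below, upright round knob 32 across, 38 tall on top. Point on the axis, 12 mm below the knob's top, 26 above the disc; height 40 mm with the lid on the worktop, 82 on the bucket; z up the axis. Starts on the bucket
- green_1_mid (a point): centre of a loose capped glass sample tube with a green cap, 78 mm long, 16 mm across at the cap, 13 mm across the glass; the point lies on its axis half-way along; x along its axis towards the cap; 32 g. It starts lying in a closed tub, in any direction, its middle near the tub's. One or two such tubes are present
- green_2_mid (a point): centre of a loose capped glass sample tube with a green cap, 78 mm long, 16 mm across at the cap, 13 mm across the glass; the point lies on its axis half-way along; x along its axis towards the cap; 32 g. It starts lying in a closed tub, in any direction, its middle near the tub's. One or two such tubes are present
- purple_mid (a point): centre of a loose capped glass sample tube with a purple cap, 78 mm long, 16 mm across at the cap, 13 mm across the glass; the point lies on its axis half-way along; x along its axis towards the cap; 32 g. It starts lying in a closed tub, in any direction, its middle near the tub's. There is always just one
- analyser: large white bench analyser, always in the same place between the left and right parts of the worktop: 610 mm deep (x), 406 mm wide (y), 356 mm high; its front stands 0.33 m ahead of the robot's base, its foremost 120 mm are lower than 270 mm. Origin at the centre of its underside. Keep out of it; pass over its front or before it
- timer: small white bench timer, 60 x 70 x 16 mm, a bystander; origin at the centre of its underside
- dish: closed petri dish, 62 mm across, 13 mm high, a bystander; origin at the centre of its underside
Not all that is in view belongs to the job. What is shaped like the part that bears lid_3_knob but turquoise is not meant.

How it is judged (in metres and radians):
On the way, in this order (a step that is already met when the one before it is completed fails the run):
1. the bucket's lid is off and lies on the worktop (height (world z) of bucket_lid_knob below 0.055 m and horizontal distance between bucket_lid_knob and bucket above 0.1 m), for 0.2 s.
2. every green-capped tube that is present is in the bucket (horizontal distance between each of green_1_mid, green_2_mid and bucket below 0.055 m and z of each of green_1_mid, green_2_mid in the frame of bucket below 0.045 m), for 0.2 s.
At the end, for the whole second after the job is handed in: All green-capped tubes are in the bucket; its lid sits level on it, centred within 10 mm; the purple-capped tube is in its tub with a tub lid seated level on it within 10 mm; the other two tub lids lie on the worktop (knob middle below 55 mm); lids at rest (all of step 2 and horizontal distance between bucket_lid_knob and bucket below 0.01 m and z of bucket_lid_knob in the frame of bucket between 0.079 and 0.086 m and angle between bucket_lid_knob's own z axis and vertical below 0.08 rad and (height (world z) of lid_1_knob below 0.055 m or (horizontal distance between lid_1_knob and tub_3 below 0.01 m and z of lid_1_knob in the frame of tub_3 between 0.069 and 0.076 m and angle between lid_1_knob's own z axis and vertical below 0.08 rad)) and (height (world z) of lid_2_knob below 0.055 m or (horizontal distance between lid_2_knob and tub_3 below 0.01 m and z of lid_2_knob in the frame of tub_3 between 0.069 and 0.076 m and angle between lid_2_knob's own z axis and vertical below 0.08 rad)) and (height (world z) of lid_3_knob below 0.055 m or (horizontal distance between lid_3_knob and tub_3 below 0.01 m and z of lid_3_knob in the frame of tub_3 between 0.069 and 0.076 m and angle between lid_3_knob's own z axis and vertical below 0.08 rad)) and ((horizontal distance between lid_1_knob and tub_3 below 0.01 m and z of lid_1_knob in the frame of tub_3 between 0.069 and 0.076 m and angle between lid_1_knob's own z axis and vertical below 0.08 rad) or (horizontal distance between lid_2_knob and tub_3 below 0.01 m and z of lid_2_knob in the frame of tub_3 between 0.069 and 0.076 m and angle between lid_2_knob's own z axis and vertical below 0.08 rad) or (horizontal distance between lid_3_knob and tub_3 below 0.01 m and z of lid_3_knob in the frame of tub_3 between 0.069 and 0.076 m and angle between lid_3_knob's own z axis and vertical below 0.08 rad)) and horizontal distance between purple_mid and tub_3 below 0.048 m and z of purple_mid in the frame of tub_3 below 0.045 m and linear speed of each of lid_1, lid_2, lid_3, bucket_lid below 0.03 m/s); the robot touches nothing.
It fails at once if the bench timer is pushed more than 4 cm from its place (distance of timer from where it was at the start of the episode above 0.04 m).
It fails at once if the petri dish is pushed more than 4 cm from its place (distance of dish from where it was at the start of the episode above 0.04 m).
Of green_1, green_2 only 1 to 2 are there at a start; the rules pass over those that are not, and their reading is None.
At some moment in a run one of lid_1, lid_2, lid_3, bucket_lid may be knocked a few centimetres aside while the robot is not near it.
It also fails if it takes over 210 s, if anything falls off the work surface, if the arm or the gripper's body presses on something with over 40 N, if the wrist force passes 120 N, or if a joint passes its speed limit or range.

## Working session

There is one attempt and no reset: what is moved stays moved. The work goes in short steps, Python scripts to look and compute and a tool call to move; the robot and the scene stay as the last step left them, time stands still between calls to the robot, and variables do not carry over. Pictures are saved under pics/ and viewed, at most 14 in all, crops included, and the job is handed in when it is done.

Besides the shell and the picture viewer there is one more tool, called after "Call:" in YAML: its name, and indented under it one key for each argument. carry_out: Moves the arm, as the interface text tells. Its arguments: {"type":"object","properties":{"targets":{"type":"array"},"grip_force":{"type":"number"}},"required":["targets"]}

```bash
mkdir -p pics; ls
cat > h.py <<'E'
import numpy as np, cv2
from plant import robot, snapshot, camera_info, finish_job, search_frame, outline_of
np.set_printoptions(precision=3,suppress=True)
def world(cam,depth):
    ci=camera_info(cam);K=np.array(ci["camera_matrix"]);V=np.linalg.inv(np.array(ci["view"]))
    v,u=np.mgrid[:480,:640];d=depth
    P=np.stack([(u-K[0,2])/K[0,0]*d,-(v-K[1,2])/K[1,1]*d,-d,np.ones_like(d)],-1)
    return (P@V.T)[...,:3]
def save(n,im): cv2.imwrite(f"pics/{n}.png",im[...,::-1])
E
python3 - <<'E'
from h import *
for c in("scene","top"):
    im,d=snapshot(c);save(c+"0",im);np.save(c+"0.npy",d);W=world(c,d)
    ci=camera_info(c);print(c,ci)
    for q in("tub_1","lid_1_knob","bucket","bucket_lid_knob","timer","dish"):
        for r in search_frame(q,c)[:5]:
            u,v=map(int,r["at"]);print(q,r["score"],u,v,W[v,u])
o=robot.get_obs();print(o["time"],o["position"],o["tcp_rot"])
E
```

```text
pics
scene {'camera_matrix': array([[598.545,   0.   , 320.206],
       [  0.   , 598.545, 240.794],
       [  0.   ,   0.   ,   1.   ]]), 'view': array([[    0.051,    -0.999,    -0.007,  -126.209],
       [    0.608,     0.026,     0.794,  -335.429],
       [   -0.793,    -0.045,     0.608, -1341.358],
       [    0.   ,     0.   ,     0.   ,     1.   ]])}
tub_1 0.65 173 227 [557.139 339.071  36.724]
tub_1 0.54 365 234 [ 557.057 -229.705   28.645]
lid_1_knob 0.68 369 219 [ 604.684 -241.186   49.108]
bucket 0.72 157 264 [385.693 340.865  36.24 ]
bucket_lid_knob 0.67 153 246 [424.62  357.052  67.925]
timer 0.92 364 290 [ 324.57  -225.536   17.989]
dish 0.91 159 281 [342.851 327.943  12.462]
top {'camera_matrix': array([[608.708,   0.   , 328.181],
       [  0.   , 608.708, 241.361],
       [  0.   ,   0.   ,   1.   ]]), 'view': array([[   -0.028,    -1.   ,     0.003,   -92.007],
       [    0.992,    -0.027,     0.123,  -474.759],
       [   -0.123,     0.006,     0.992, -1805.799],
       [    0.   ,     0.   ,     0.   ,     1.   ]])}
tub_1 0.53 366 208 [ 568.193 -221.601   44.842]
tub_1 0.41 390 260 [ 411.922 -290.807   14.231]
lid_1_knob 0.7 372 194 [ 602.598 -238.013   84.296]
bucket 0.64 184 265 [410.072 322.977  55.913]
bucket_lid_knob 0.91 171 256 [434.385 353.218  88.416]
timer 0.76 370 284 [ 340.732 -227.217   19.388]
dish 0.87 182 285 [354.017 340.171   7.498]
0.7 [ 221.127 -476.171  303.887] [[ 0.907  0.421  0.   ]
 [ 0.421 -0.907  0.   ]
 [ 0.    -0.    -1.   ]]
```

View pics/scene0.png

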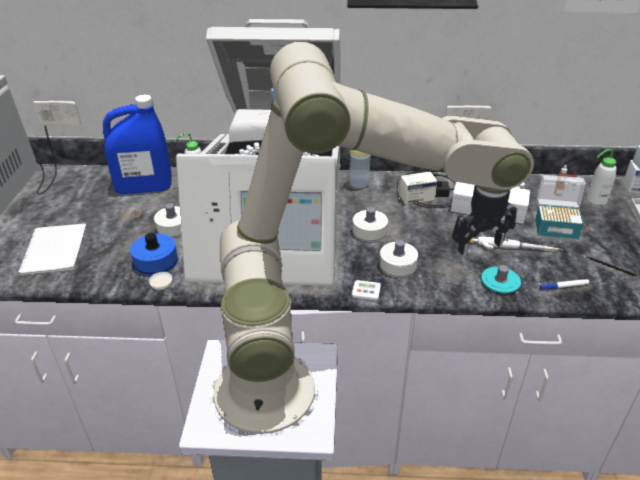

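View pics/top0.png

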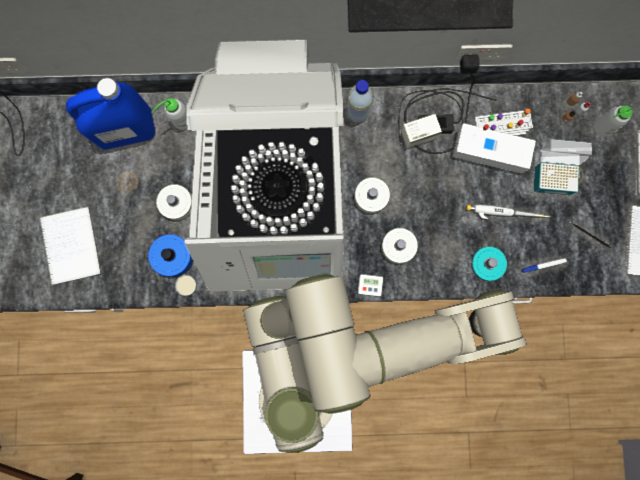

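White lids on tubs sit at top pixels (173,201), (372,194) and (400,245). The blue bucket with black knob is at (169,254). The turquoise disc lid at (490,263) is the decoy and must be ignored, along with the blue canister at (110,115).

```bash
cat >> h.py <<'E'
def knobs(guess,cam="top",im=None,d=None):
    if d is None: im,d=snapshot(cam)
    W=world(cam,d)
    for n,(x,y,zlo) in guess.items():
        r=np.hypot(W[...,0]-x,W[...,1]-y); m=(r<75)&(W[...,2]>zlo-30)&(W[...,2]<zlo+45)
        k=m&(W[...,2]>zlo+27)
        c=lambda q:cv2.minEnclosingCircle(W[q][:,:2].astype(np.float32)) if q.sum() else None
        disc=m&(abs(W[...,2]-zlo)<5)&(r<70)
        print(n,"knob",c(k),k.sum(),np.median(W[k],0) if k.sum() else "","disc",c(disc),np.median(W[disc][:,2]) if disc.any() else "")
    return im,d,W
E
python3 - <<'E'
from h import *
d=np.load("top0.npy");W=world("top",d)
for u,v in((173,201),(372,194),(400,245),(168,255),(125,225),(125,270),(440,200),(440,245),(300,290),(490,263),(130,180),(70,245)): print(u,v,W[v,u])
g={k:(W[v,u][0],W[v,u][1],z) for k,u,v,z in(("L",173,201,46),("R1",372,194,46),("R2",400,245,46),("B",168,255,56))}
knobs(g,d=d)
im=cv2.imread("pics/top0.png")[...,::-1]
a=im[170:300,90:250];b=im[150:280,330:520]
save("crop",np.hstack([cv2.resize(a,None,fx=2.2,fy=2.2),cv2.resize(b,None,fx=2.2,fy=2.2)]))
E
```

```text
173 201 [598.004 349.587  82.108]
372 194 [ 602.598 -238.013   84.296]
400 245 [ 448.891 -314.425   83.24 ]
168 255 [436.95  360.522  93.91 ]
125 225 [543.57  517.457  -0.888]
125 270 [404.852 515.293   0.059]
440 200 [ 596.385 -455.79    -7.128]
440 245 [ 455.145 -447.432   -0.483]
300 290 [299.246 -43.894 668.66 ]
490 263 [ 391.19  -582.29    54.841]
130 180 [683.558 502.758   2.517]
70 245 [484.28  678.309  14.289]
L knob ((604.5547485351562, 356.1457214355469), 14.717864036560059) 65 [603.613 354.509  83.016] disc ((604.8138427734375, 355.7490539550781), 52.625667572021484) 46.24862117786222
R1 knob ((608.9368286132812, -241.69630432128906), 14.222660064697266) 66 [ 608.471 -241.158   83.388] disc ((608.980712890625, -241.8234405517578), 51.95372009277344) 46.39568223326478
R2 knob ((452.4781799316406, -318.4532470703125), 14.286103248596191) 68 [ 451.9   -318.128   82.935] disc ((452.6610107421875, -318.93902587890625), 52.047401428222656) 46.537618465691594
B knob ((441.22857666015625, 366.1838073730469), 16.356534957885742) 98 [440.424 366.346  92.998] disc ((440.6215515136719, 366.995849609375), 62.50931930541992) 56.22856807221524
```

View pics/crop.png

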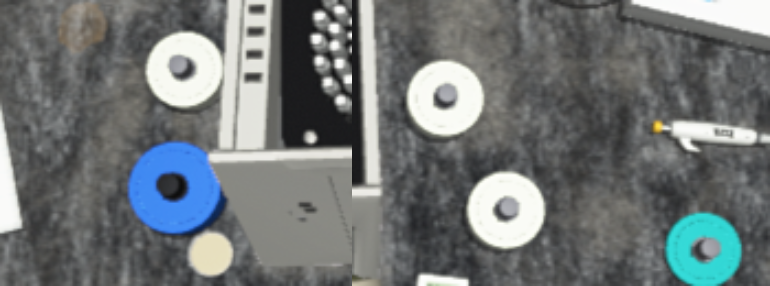

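The crop confirms three white lids with grey knobs (two on the right, one on the left) and the blue lid with black knob. The turquoise one differs clearly. Bucket knob ≈(441,366), L ≈(604,356), R1 ≈(609,-242), R2 ≈(452,-318).

Run:
```python
from h import *
W=world("top",np.load("top0.npy"))
for x0,x1 in((330,400),(400,450),(450,520),(520,600),(600,700)):
    m=(W[...,0]>x0)&(W[...,0]<x1)&(abs(W[...,1])<340)&(W[...,2]>120)&(W[...,2]<450)
    y=W[m][:,1];print(x0,np.percentile(y,[.5,99.5]),W[m][:,2].max())
W=world("scene",np.load("scene0.npy"))
m=(W[...,0]>310)&(W[...,0]<345)&(W[...,2]>30)&(W[...,2]<250);print(np.percentile(W[m][:,1],[1,99]),np.median(W[m][:,0]))
# DH-ish: forearm/wrist heights
m=(W[...,2]>380);m[:, :300]=0
for y in range(-560,-100,60):
    k=m&(abs(W[...,1]-y)<10);print(y,W[k][:,2].max() if k.any() else None, W[k][:,2].min() if k.any() else None)
```

```text
330 [-139.677  251.197] 252.09269064689147
400 [-140.237  252.061] 359.4104059568506
450 [-139.799  253.409] 347.43521206269406
520 [-139.35   253.413] 280.1914458080005
600 [-139.499  253.933] 268.6392304911067
[-140.863  249.708] 336.2329744846629
-560 574.9726879443598 380.6680148299786
-500 599.4440370744419 380.0666734387771
-440 598.3336311904184 380.51004049116966
-380 599.4945318272996 380.5551748212945
-320 599.3305610611217 380.07866439471456
-260 619.6130900606978 380.17448631566083
-200 643.7441976162024 380.22688356520916
-140 676.5801128904093 381.5217671371321
```

Call:
carry_out:
  targets:
    - {"tz": -30,"az": 0.145}
    - {"tz": -30,"az": 0.145}
    - {"tz": -30,"az": 0.144}
    - {"tx": 30,"ty": -40,"tz": -10}
    - {"tx": 30,"ty": -40}
    - {"tx": 30,"ty": -40}
    - {"tx": 30,"ty": -40}
    - {"tx": 30,"ty": -40}
    - {"ty": -50}
    - {"ty": -50}
    - {"ty": -50}
    - {"ty": -50}
    - {"ty": -50}

```text
$.targets[0]: bad value
```

Call:
carry_out:
  targets:
    - {"tx": 0,"ty": 0,"tz": -30,"ax": 0,"ay": 0,"az": 0.145,"claw": 1}
    - {"tx": 0,"ty": 0,"tz": -30,"ax": 0,"ay": 0,"az": 0.145,"claw": 1}
    - {"tx": 0,"ty": 0,"tz": -30,"ax": 0,"ay": 0,"az": 0.144,"claw": 1}
    - {"tx": 30,"ty": -40,"tz": -10,"ax": 0,"ay": 0,"az": 0,"claw": 1}
    - {"tx": 30,"ty": -40,"tz": 0,"ax": 0,"ay": 0,"az": 0,"claw": 1}
    - {"tx": 30,"ty": -40,"tz": 0,"ax": 0,"ay": 0,"az": 0,"claw": 1}
    - {"tx": 30,"ty": -40,"tz": 0,"ax": 0,"ay": 0,"az": 0,"claw": 1}
    - {"tx": 30,"ty": -40,"tz": 0,"ax": 0,"ay": 0,"az": 0,"claw": 1}

```text
time: 1.5
position: [371.1, -275.0, 403.9]
tcp_rot: [[1.0, 0.0, 0.0], [0.0, -1.0, -0.0], [0.0, 0.0, -1.0]]
force: [0.3, -0.1, -0.3]
finger_gap: 85.7
gripper_force: 0.0
```

Call:
carry_out:
  targets:
    - {"tx": 0,"ty": -50,"tz": 0,"ax": 0,"ay": 0,"az": 0,"claw": 1}
    - {"tx": 0,"ty": -50,"tz": 0,"ax": 0,"ay": 0,"az": 0,"claw": 1}
    - {"tx": 0,"ty": -50,"tz": 0,"ax": 0,"ay": 0,"az": 0,"claw": 1}
    - {"tx": 0,"ty": -50,"tz": 0,"ax": 0,"ay": 0,"az": 0,"claw": 1}
    - {"tx": 0,"ty": -50,"tz": 0,"ax": 0,"ay": 0,"az": 0,"claw": 1}
    - {"tx": 0,"ty": -50,"tz": 0,"ax": 0,"ay": 0,"az": 0,"claw": 1}
    - {"tx": 0,"ty": -50,"tz": 0,"ax": 0,"ay": 0,"az": 0,"claw": 1}
    - {"tx": 0,"ty": -50,"tz": 0,"ax": 0,"ay": 0,"az": 0,"claw": 1}
    - {"tx": 0,"ty": -50,"tz": 0,"ax": 0,"ay": 0,"az": 0,"claw": 1}
    - {"tx": 0,"ty": -50,"tz": 0,"ax": 0,"ay": 0,"az": 0,"claw": 1}
    - {"tx": 0,"ty": -50,"tz": 0,"ax": 0,"ay": 0,"az": 0,"claw": 1}
    - {"tx": 0,"ty": -50,"tz": 0,"ax": 0,"ay": 0,"az": 0,"claw": 1}
    - {"tx": 35,"ty": -41,"tz": 0,"ax": 0,"ay": 0,"az": 0,"claw": 1}
    - {"tx": 35,"ty": 0,"tz": 0,"ax": 0,"ay": 0,"az": 0,"claw": 1}

```text
time: 2.9
position: [436.8, 365.2, 403.1]
tcp_rot: [[1.0, 0.007, -0.0], [0.007, -1.0, 0.001], [-0.0, -0.001, -1.0]]
force: [0.2, -0.8, -0.8]
finger_gap: 85.8
gripper_force: 0.0
```

Call:
carry_out:
  targets:
    - {"tx": 0,"ty": 0,"tz": 50,"ax": 0,"ay": 0,"az": 0,"claw": 1}
    - {"tx": 0,"ty": 0,"tz": 50,"ax": 0,"ay": 0,"az": 0,"claw": 1}
    - {"tx": 0,"ty": 0,"tz": 50,"ax": 0,"ay": 0,"az": 0,"claw": 1}
    - {"tx": 0,"ty": 0,"tz": 50,"ax": 0,"ay": 0,"az": 0,"claw": 1}
    - {"tx": 0,"ty": 0,"tz": 0,"ax": 0,"ay": 0,"az": 0,"claw": 1}
    - {"tx": 0,"ty": 0,"tz": 0,"ax": 0,"ay": 0,"az": 0,"claw": 1}

```text
time: 3.5
position: [437.8, 361.5, 205.1]
tcp_rot: [[1.0, 0.001, 0.001], [0.001, -1.0, 0.0], [0.001, -0.0, -1.0]]
force: [0.5, 0.8, 1.0]
finger_gap: 85.5
gripper_force: 0.0
```

Run:
```python
from h import *
im,d=snapshot("scene");np.save("s1.npy",d)
for r in search_frame("bucket_lid_knob","scene")[:2]: print(r)
o=robot.get_obs();print(o["position"])
knobs({"B":(441,366,56)},"scene",im,d);knobs({"B":(441,366,56)},"scene",im,np.load("scene0.npy"))
knobs({"L":(604,356,46)},"scene",im,d)
```

```text
{'at': [156.9, 250.0], 'score': 0.73}
[438.372 361.866 206.839]
B knob ((436.97540283203125, 361.856689453125), 17.65546226501465) 103 [431.944 361.801  93.75 ] disc ((437.2845458984375, 363.770751953125), 65.96939086914062) 56.80901348402631
B knob ((434.9969177246094, 363.9212341308594), 19.1972599029541) 102 [433.176 361.672  93.583] disc ((437.93621826171875, 363.225830078125), 66.304931640625) 56.86451218392813
L knob ((596.931884765625, 346.1329345703125), 15.16338062286377) 22 [594.187 344.039  76.781] disc ((600.0921630859375, 351.0902404785156), 55.038944244384766) 46.81594193027172
```

Call:
carry_out:
  targets:
    - {"tx": 1,"ty": -3,"tz": 30,"ax": 0,"ay": 0,"az": 0,"claw": 1}
    - {"tx": 0,"ty": 0,"tz": 30,"ax": 0,"ay": 0,"az": 0,"claw": 1}
    - {"tx": 0,"ty": 0,"tz": 10,"ax": 0,"ay": 0,"az": 0,"claw": 1}
    - {"tx": 0,"ty": 0,"tz": 0,"ax": 0,"ay": 0,"az": 0,"claw": 1}
    - {"tx": 0,"ty": 0,"tz": 0,"ax": 0,"ay": 0,"az": 0,"claw": 1}

```text
time: 4.1
position: [439.2, 364.7, 135.9]
tcp_rot: [[1.0, 0.001, 0.003], [0.001, -1.0, 0.002], [0.003, -0.002, -1.0]]
force: [0.1, 0.4, -0.1]
finger_gap: 85.3
gripper_force: 0.0
```

Call:
carry_out:
  targets:
    - {"tx": 0,"ty": 0,"tz": 0,"ax": 0,"ay": 0,"az": 0,"claw": 0}
    - {"tx": 0,"ty": 0,"tz": 0,"ax": 0,"ay": 0,"az": 0,"claw": 0}
    - {"tx": 0,"ty": 0,"tz": 0,"ax": 0,"ay": 0,"az": 0,"claw": 0}
    - {"tx": 0,"ty": 0,"tz": 0,"ax": 0,"ay": 0,"az": 0,"claw": 0}
    - {"tx": 0,"ty": 0,"tz": 0,"ax": 0,"ay": 0,"az": 0,"claw": 0}
    - {"tx": 0,"ty": 0,"tz": 0,"ax": 0,"ay": 0,"az": 0,"claw": 0}
    - {"tx": 0,"ty": 0,"tz": 0,"ax": 0,"ay": 0,"az": 0,"claw": 0}
    - {"tx": 0,"ty": 0,"tz": 0,"ax": 0,"ay": 0,"az": 0,"claw": 0}
  grip_force: 40

```text
time: 4.9
position: [438.5, 364.4, 134.3]
tcp_rot: [[1.0, 0.001, 0.001], [0.001, -1.0, 0.001], [0.001, -0.001, -1.0]]
force: [-1.4, -0.4, 4.6]
finger_gap: 31.2
gripper_force: 39.6
```

Call:
carry_out:
  targets:
    - {"tx": 0,"ty": 0,"tz": -20,"ax": 0,"ay": 0,"az": 0,"claw": 0}
    - {"tx": 0,"ty": 0,"tz": -40,"ax": 0,"ay": 0,"az": 0,"claw": 0}
    - {"tx": -7,"ty": -37,"tz": 0,"ax": 0,"ay": 0,"az": 0,"claw": 0}
    - {"tx": -7,"ty": -37,"tz": 0,"ax": 0,"ay": 0,"az": 0,"claw": 0}
    - {"tx": -7,"ty": -38,"tz": 0,"ax": 0,"ay": 0,"az": 0,"claw": 0}
    - {"tx": -8,"ty": -38,"tz": 0,"ax": 0,"ay": 0,"az": 0,"claw": 0}
    - {"tx": 0,"ty": 0,"tz": 40,"ax": 0,"ay": 0,"az": 0,"claw": 0}
    - {"tx": 0,"ty": 0,"tz": 40,"ax": 0,"ay": 0,"az": 0,"claw": 0}
    - {"tx": 0,"ty": 0,"tz": 0,"ax": 0,"ay": 0,"az": 0,"claw": 0}
    - {"tx": 0,"ty": 0,"tz": 0,"ax": 0,"ay": 0,"az": 0,"claw": 0}

```text
time: 5.9
position: [409.4, 514.2, 114.2]
tcp_rot: [[1.0, 0.001, -0.0], [0.001, -1.0, -0.0], [-0.0, 0.0, -1.0]]
force: [0.4, -0.3, -2.0]
finger_gap: 31.1
gripper_force: 40.1
```

Call:
carry_out:
  targets:
    - {"tx": 0,"ty": 0,"tz": 12,"ax": 0,"ay": 0,"az": 0,"claw": 0}
    - {"tx": 0,"ty": 0,"tz": 8,"ax": 0,"ay": 0,"az": 0,"claw": 0}
    - {"tx": 0,"ty": 0,"tz": 0,"ax": 0,"ay": 0,"az": 0,"claw": 0}
    - {"tx": 0,"ty": 0,"tz": 0,"ax": 0,"ay": 0,"az": 0,"claw": 1}
    - {"tx": 0,"ty": 0,"tz": 0,"ax": 0,"ay": 0,"az": 0,"claw": 1}
    - {"tx": 0,"ty": 0,"tz": 0,"ax": 0,"ay": 0,"az": 0,"claw": 1}
    - {"tx": 0,"ty": 0,"tz": 0,"ax": 0,"ay": 0,"az": 0,"claw": 1}
    - {"tx": 0,"ty": 0,"tz": 0,"ax": 0,"ay": 0,"az": 0,"claw": 1}
    - {"tx": 0,"ty": 0,"tz": -30,"ax": 0,"ay": 0,"az": 0,"claw": 1}
    - {"tx": 0,"ty": 0,"tz": -50,"ax": 0,"ay": 0,"az": 0,"claw": 1}
    - {"tx": 0,"ty": 0,"tz": -40,"ax": 0,"ay": 0,"az": 0,"claw": 1}
    - {"tx": 40,"ty": 0,"tz": 0,"ax": 0,"ay": 0,"az": 0,"claw": 1}
    - {"tx": 40,"ty": 40,"tz": 0,"ax": 0,"ay": 0,"az": 0,"claw": 1}
    - {"tx": 40,"ty": 40,"tz": 0,"ax": 0,"ay": 0,"az": 0,"claw": 1}
    - {"tx": 40,"ty": 40,"tz": 0,"ax": 0,"ay": 0,"az": 0,"claw": 1}
    - {"tx": 34,"ty": 38,"tz": 0,"ax": 0,"ay": 0,"az": 0,"claw": 1}
    - {"tx": 0,"ty": 0,"tz": 0,"ax": 0,"ay": 0,"az": 0,"claw": 1}
    - {"tx": 0,"ty": 0,"tz": 0,"ax": 0,"ay": 0,"az": 0,"claw": 1}

```text
time: 7.7
position: [589.2, 370.3, 213.5]
tcp_rot: [[1.0, -0.001, -0.0], [-0.001, -1.0, 0.0], [-0.0, -0.0, -1.0]]
force: [-1.1, -0.0, 0.4]
finger_gap: 85.4
gripper_force: 0.0
```

Run:
```python
from h import *
im,d,W=knobs({"L":(604,356,46),"BL":(409,514,14)},"scene");save("s2",im)
print(robot.get_obs()["position"],robot.get_obs()["q"])
```

```text
L knob ((599.0599365234375, 352.3399658203125), 17.61327362060547) 66 [595.864 351.543  82.917] disc ((601.0413818359375, 354.28350830078125), 56.16280746459961) 46.83179135956277
BL knob None 0  disc ((398.1788024902344, 532.6757202148438), 60.89501190185547) 14.76526837239794
[588.364 371.456 213.645] [ 22.639  44.061  57.873   0.019  78.083 112.587]
```

View pics/s2.png

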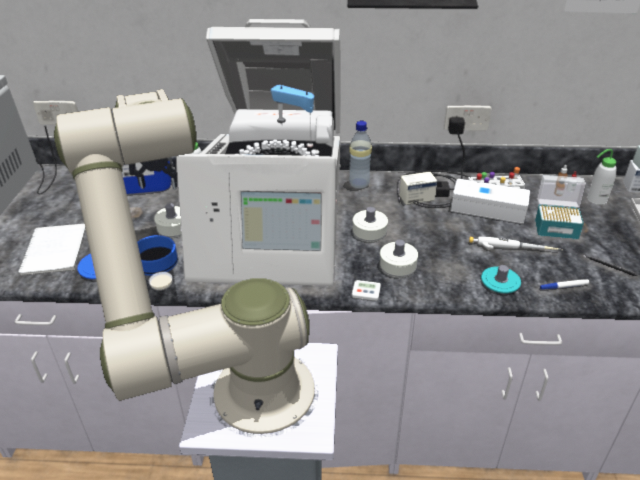

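The bucket is open with its lid at left (partly behind the arm). Both right lids and the L lid at (170,215) are undisturbed.

Call:
carry_out:
  targets:
    - {"tx": 14,"ty": 16,"tz": 0,"ax": 0,"ay": 0,"az": 0,"claw": 1}
    - {"tx": 0,"ty": 0,"tz": 20,"ax": 0,"ay": 0,"az": 0,"claw": 1}
    - {"tx": 0,"ty": 0,"tz": 0,"ax": 0,"ay": 0,"az": 0,"claw": 1}
    - {"tx": 0,"ty": 0,"tz": 0,"ax": 0,"ay": 0,"az": 0,"claw": 1}

```text
time: 8.15
position: [602.4, 355.6, 193.9]
tcp_rot: [[1.0, 0.002, -0.001], [0.002, -1.0, -0.0], [-0.001, 0.0, -1.0]]
force: [-0.6, 0.4, 0.9]
finger_gap: 85.4
gripper_force: 0.0
```

Call:
carry_out:
  targets:
    - {"tx": 0,"ty": 0.5,"tz": 30,"ax": 0,"ay": 0,"az": 0,"claw": 1}
    - {"tx": 0,"ty": 0,"tz": 30,"ax": 0,"ay": 0,"az": 0,"claw": 1}
    - {"tx": 0,"ty": 0,"tz": 8,"ax": 0,"ay": 0,"az": 0,"claw": 1}
    - {"tx": 0,"ty": 0,"tz": 0,"ax": 0,"ay": 0,"az": 0,"claw": 1}
    - {"tx": 0,"ty": 0,"tz": 0,"ax": 0,"ay": 0,"az": 0,"claw": 0}
    - {"tx": 0,"ty": 0,"tz": 0,"ax": 0,"ay": 0,"az": 0,"claw": 0}
    - {"tx": 0,"ty": 0,"tz": 0,"ax": 0,"ay": 0,"az": 0,"claw": 0}
    - {"tx": 0,"ty": 0,"tz": 0,"ax": 0,"ay": 0,"az": 0,"claw": 0}
    - {"tx": 0,"ty": 0,"tz": 0,"ax": 0,"ay": 0,"az": 0,"claw": 0}
    - {"tx": 0,"ty": 0,"tz": 0,"ax": 0,"ay": 0,"az": 0,"claw": 0}
    - {"tx": 0,"ty": 0,"tz": 0,"ax": 0,"ay": 0,"az": 0,"claw": 0}
    - {"tx": 0,"ty": 0,"tz": 0,"ax": 0,"ay": 0,"az": 0,"claw": 0}

```text
time: 9.35
position: [603.0, 354.6, 126.6]
tcp_rot: [[1.0, 0.001, 0.001], [0.001, -1.0, 0.0], [0.001, -0.0, -1.0]]
force: [-0.8, -0.4, 4.6]
finger_gap: 26.8
gripper_force: 39.4
```

Call:
carry_out:
  targets:
    - {"tx": 0,"ty": 0,"tz": -20,"ax": 0,"ay": 0,"az": 0,"claw": 0}
    - {"tx": 0,"ty": 0,"tz": -40,"ax": 0,"ay": 0,"az": 0,"claw": 0}
    - {"tx": -10,"ty": -28,"tz": 0,"ax": 0,"ay": 0,"az": 0,"claw": 0}
    - {"tx": -11,"ty": -29,"tz": 0,"ax": 0,"ay": 0,"az": 0,"claw": 0}
    - {"tx": -11,"ty": -29,"tz": 0,"ax": 0,"ay": 0,"az": 0,"claw": 0}
    - {"tx": -11,"ty": -29,"tz": 0,"ax": 0,"ay": 0,"az": 0,"claw": 0}
    - {"tx": 0,"ty": 0,"tz": 40,"ax": 0,"ay": 0,"az": 0,"claw": 0}
    - {"tx": 0,"ty": 0,"tz": 0,"ax": 0,"ay": 0,"az": 0,"claw": 0}
    - {"tx": 0,"ty": 0,"tz": 0,"ax": 0,"ay": 0,"az": 0,"claw": 0}

```text
time: 10.25
position: [559.7, 469.0, 145.4]
tcp_rot: [[1.0, 0.0, -0.002], [0.0, -1.0, -0.001], [-0.002, 0.001, -1.0]]
force: [0.1, -0.0, -0.1]
finger_gap: 27.3
gripper_force: 39.6
```

```bash
cat >> h.py <<'E'
def proj(cam,p):
    ci=camera_info(cam);q=(np.array(ci["view"])@np.r_[p,1])[:3]
    K=np.array(ci["camera_matrix"]);return K[0,0]*q[0]/-q[2]+K[0,2],K[1,1]*-q[1]/-q[2]+K[1,2]
def tubes(cx,cy,name,R=46):
    out=[]
    for cam in("top","scene"):
        im,d=snapshot(cam);W=world(cam,d)
        for q in("green_1_mid","purple_mid"):
            for r in outline_of(q,cam)[:4]:
                P=W[r["mask"]&(np.hypot(W[...,0]-cx,W[...,1]-cy)<R)&(W[...,2]<60)]
                if len(P)<8: continue
                m,e=cv2.PCACompute(P[:,:2].astype(np.float32),None)
                t=(P[:,:2]-m)@e[0];w=(P[:,:2]-m)@e[1]
                print(cam,q,r["score"],len(P),"mean",m,"axis",e[0],"ext",t.min(),t.max(),"mid",m+e[0]*(t.min()+t.max())/2,"w",w.min(),w.max(),"z",P[:,2].max())
        u,v=map(int,proj(cam,(cx,cy,20)));out.append(cv2.resize(im[v-35:v+35,u-35:u+35],(400,400),interpolation=cv2.INTER_CUBIC))
    save(name,np.hstack(out))
E
python3 - <<'E'
from h import *
tubes(603,354.6,"tubL");print(robot.get_obs()["position"])
E
```

```text
[560.153 469.341 147.001]
```

View pics/tubL.png

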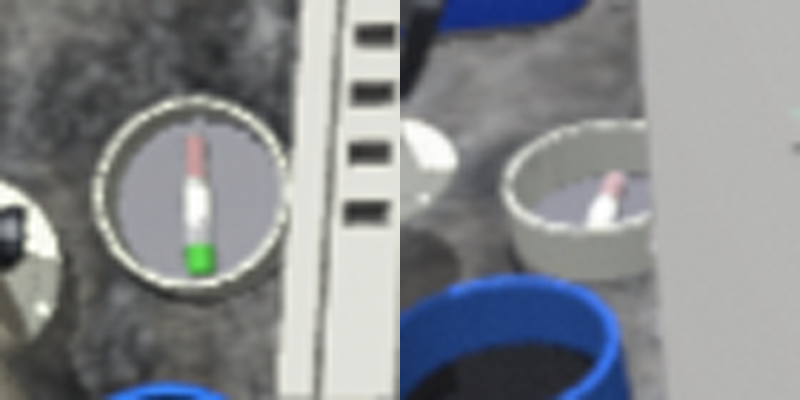

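L holds a green-capped tube lying along x, cap toward the robot (crop 195,130 → 200,275). So this lid gets laid down.

Call:
carry_out:
  targets:
    - {"tx": 0,"ty": 0,"tz": 30,"ax": 0,"ay": 0,"az": 0,"claw": 0}
    - {"tx": 0,"ty": 0,"tz": 22,"ax": 0,"ay": 0,"az": 0,"claw": 0}
    - {"tx": 0,"ty": 0,"tz": 0,"ax": 0,"ay": 0,"az": 0,"claw": 0}
    - {"tx": 0,"ty": 0,"tz": 0,"ax": 0,"ay": 0,"az": 0,"claw": 1}
    - {"tx": 0,"ty": 0,"tz": 0,"ax": 0,"ay": 0,"az": 0,"claw": 1}
    - {"tx": 0,"ty": 0,"tz": 0,"ax": 0,"ay": 0,"az": 0,"claw": 1}
    - {"tx": 0,"ty": 0,"tz": 0,"ax": 0,"ay": 0,"az": 0,"claw": 1}
    - {"tx": 0,"ty": 0,"tz": 0,"ax": 0,"ay": 0,"az": 0,"claw": 1}
    - {"tx": 0,"ty": 0,"tz": -30,"ax": 0,"ay": 0,"az": 0,"claw": 1}
    - {"tx": 0,"ty": 0,"tz": -50,"ax": 0,"ay": 0,"az": 0,"claw": 1}
    - {"tx": 0,"ty": 0,"tz": -40,"ax": 0,"ay": 0,"az": 0,"claw": 1}

```text
time: 11.65
position: [559.7, 469.6, 216.3]
tcp_rot: [[1.0, 0.001, 0.001], [0.001, -1.0, 0.001], [0.001, -0.001, -1.0]]
force: [1.3, 0.4, 0.6]
finger_gap: 85.7
gripper_force: 0.0
```

```bash
cat >> h.py <<'E'
def ray(cam,u,v,z):
    ci=camera_info(cam);K=np.array(ci["camera_matrix"]);V=np.linalg.inv(np.array(ci["view"]))
    r=V[:3,:3]@np.array([(u-K[0,2])/K[0,0],-(v-K[1,2])/K[1,1],-1]);o=V[:3,3]
    return (o+r*(z-o[2])/r[2])
def tube2(cx,cy,cam="top"):
    """fit of the tube in a tub: coloured/bright pixels on the grey floor inside the tub"""
    im,d=snapshot(cam);h=cv2.cvtColor(im,cv2.COLOR_RGB2HSV).astype(int)
    pts=[];cap=[]
    u0,v0=proj(cam,(cx,cy,12))
    for v in range(int(v0)-18,int(v0)+19):
        for u in range(int(u0)-18,int(u0)+19):
            p=ray(cam,u,v,12)
            if np.hypot(p[0]-cx,p[1]-cy)>43: continue
            H,S,V=h[v,u]
            if S>45 or V>195: pts.append(p[:2])
            if S>110: cap.append((*p[:2],H))
    pts=np.array(pts,np.float32);m,e=cv2.PCACompute(pts,None);t=(pts-m)@e[0];w=(pts-m)@e[1]
    cap=np.array(cap)
    print(cam,len(pts),"mean",m,"axis",e[0],"ext",t.min(),t.max(),"w",w.std(),"mid",m+e[0]*(t.max()+t.min())/2,"cap",cap.mean(0) if len(cap) else "")
E
python3 - <<'E'
from h import *
tube2(604.5,356,"top")
print(robot.get_obs()["position"])
E
```

```text
top 116 mean [[593.203 353.512]] axis [0.955 0.297] ext -30.502653 47.851864 w 14.3882675 mid [[601.486 356.086]] cap [574.431 359.384  57.1  ]
[560.919 470.374 224.455]
```

Run:
```python
from h import *
u,v=map(int,proj("top",(603,354.6,20)));f=lambda a,b:(u-35+(a+.5)/400*70-.5,v-35+(b+.5)/400*70-.5)
for n,a,b,z in(("capend",200,275,12),("glass far",195,130,12),("mid glass",198,205,12),("rimL",93,193,40),("rimR",293,193,40),("rimT",193,95,40),("rimB",193,296,40)): print(n,ray("top",*f(a,b),z))
```

```text
capend [566.011 359.09   12.   ]
glass far [645.137 362.025  12.   ]
mid glass [604.101 360.282  12.   ]
rimL [606.6   408.823  40.   ]
rimR [603.724 303.225  40.   ]
rimT [658.    356.207  40.   ]
rimB [550.029 355.841  40.   ]
```

Call:
carry_out:
  targets:
    - {"tx": 14,"ty": 37,"tz": 0,"ax": 0,"ay": 0,"az": 0,"claw": 0.45}
    - {"tx": 14,"ty": 37,"tz": 0,"ax": 0,"ay": 0,"az": 0,"claw": 0.45}
    - {"tx": 15,"ty": 37,"tz": 0,"ax": 0,"ay": 0,"az": 0,"claw": 0.45}
    - {"tx": 0,"ty": 0,"tz": 40,"ax": 0,"ay": 0,"az": 0,"claw": 0.45}
    - {"tx": 0,"ty": 0,"tz": 30,"ax": 0,"ay": 0,"az": 0,"claw": 0.45}
    - {"tx": 0,"ty": 0,"tz": 0,"ax": 0,"ay": 0,"az": 0,"claw": 0.45}
    - {"tx": 0,"ty": 0,"tz": 0,"ax": 0,"ay": 0,"az": 0,"claw": 0.45}

```text
time: 12.4
position: [602.9, 358.8, 144.5]
tcp_rot: [[1.0, 0.001, 0.0], [0.001, -1.0, 0.0], [0.0, -0.0, -1.0]]
force: [0.8, 0.7, 0.6]
finger_gap: 38.5
gripper_force: 0.0
```

Call:
carry_out:
  targets:
    - {"tx": 0,"ty": 0,"tz": 30,"ax": 0,"ay": 0,"az": 0,"claw": 0.45}
    - {"tx": 0,"ty": 0,"tz": 25,"ax": 0,"ay": 0,"az": 0,"claw": 0.45}
    - {"tx": 0,"ty": 0,"tz": 10,"ax": 0,"ay": 0,"az": 0,"claw": 0.45}
    - {"tx": 0,"ty": 0,"tz": 0,"ax": 0,"ay": 0,"az": 0,"claw": 0.45}
    - {"tx": 0,"ty": 0,"tz": 0,"ax": 0,"ay": 0,"az": 0,"claw": 0}
    - {"tx": 0,"ty": 0,"tz": 0,"ax": 0,"ay": 0,"az": 0,"claw": 0}
    - {"tx": 0,"ty": 0,"tz": 0,"ax": 0,"ay": 0,"az": 0,"claw": 0}
    - {"tx": 0,"ty": 0,"tz": 0,"ax": 0,"ay": 0,"az": 0,"claw": 0}
    - {"tx": 0,"ty": 0,"tz": 0,"ax": 0,"ay": 0,"az": 0,"claw": 0}
    - {"tx": 0,"ty": 0,"tz": 0,"ax": 0,"ay": 0,"az": 0,"claw": 0}
  grip_force: 30

```text
time: 13.4
position: [603.5, 358.9, 80.8]
tcp_rot: [[1.0, 0.001, 0.003], [0.001, -1.0, 0.001], [0.003, -0.001, -1.0]]
force: [-0.5, 0.2, 7.0]
finger_gap: 10.8
gripper_force: 30.4
```

Call:
carry_out:
  targets:
    - {"tx": 0,"ty": 0,"tz": -15,"ax": 0,"ay": 0,"az": 0,"claw": 0}
    - {"tx": 0,"ty": 0,"tz": -35,"ax": 0,"ay": 0,"az": 0,"claw": 0}
    - {"tx": 0,"ty": 0,"tz": -40,"ax": 0,"ay": 0,"az": 0,"claw": 0}
    - {"tx": -33,"ty": -5,"tz": 0,"ax": 0,"ay": 0,"az": 0,"claw": 0}
    - {"tx": -33,"ty": -4,"tz": 0,"ax": 0,"ay": 0,"az": 0,"claw": 0}
    - {"tx": -33,"ty": -4,"tz": 0,"ax": 0,"ay": 0,"az": 0,"claw": 0}
    - {"tx": -33,"ty": -4,"tz": 0,"ax": 0,"ay": 0,"az": 0,"claw": 0}
    - {"tx": -33,"ty": -4,"tz": 0,"ax": 0,"ay": 0,"az": 0,"claw": 0}
    - {"tx": 0,"ty": 0,"tz": 20,"ax": 0,"ay": 0,"az": 0,"claw": 0}
    - {"tx": 0,"ty": 0,"tz": 0,"ax": 0,"ay": 0,"az": 0,"claw": 0}
    - {"tx": 0,"ty": 0,"tz": 0,"ax": 0,"ay": 0,"az": 0,"claw": 0}

```text
time: 14.5
position: [438.3, 379.4, 149.6]
tcp_rot: [[1.0, 0.001, 0.001], [0.001, -1.0, 0.0], [0.001, -0.0, -1.0]]
force: [0.2, 0.5, -0.1]
finger_gap: 11.2
gripper_force: 29.8
```

Call:
carry_out:
  targets:
    - {"tx": 0,"ty": 0,"tz": 30,"ax": 0,"ay": 0,"az": 0,"claw": 0}
    - {"tx": 0,"ty": 0,"tz": 22,"ax": 0,"ay": 0,"az": 0,"claw": 0}
    - {"tx": 0,"ty": 0,"tz": 10,"ax": 0,"ay": 0,"az": 0,"claw": 0}
    - {"tx": 0,"ty": 0,"tz": 0,"ax": 0,"ay": 0,"az": 0,"claw": 0}
    - {"tx": 0,"ty": 0,"tz": 0,"ax": 0,"ay": 0,"az": 0,"claw": 0.35}
    - {"tx": 0,"ty": 0,"tz": 0,"ax": 0,"ay": 0,"az": 0,"claw": 0.35}
    - {"tx": 0,"ty": 0,"tz": 0,"ax": 0,"ay": 0,"az": 0,"claw": 0.35}
    - {"tx": 0,"ty": 0,"tz": 0,"ax": 0,"ay": 0,"az": 0,"claw": 0.35}
    - {"tx": 0,"ty": 0,"tz": -30,"ax": 0,"ay": 0,"az": 0,"claw": 0.35}
    - {"tx": 0,"ty": 0,"tz": -45,"ax": 0,"ay": 0,"az": 0,"claw": 0.35}
    - {"tx": 0,"ty": 0,"tz": -50,"ax": 0,"ay": 0,"az": 0,"claw": 0.6}
    - {"tx": 0,"ty": 0,"tz": -50,"ax": 0,"ay": 0,"az": 0,"claw": 0.8}
    - {"tx": 0,"ty": 0,"tz": -50,"ax": 0,"ay": 0,"az": 0,"claw": 1}
    - {"tx": 0,"ty": 0,"tz": -50,"ax": 0,"ay": 0,"az": 0,"claw": 1}
    - {"tx": -15,"ty": 0,"tz": -40,"ax": 0,"ay": 0,"az": 0,"claw": 1}
    - {"tx": -15,"ty": 50,"tz": 0,"ax": 0,"ay": 0,"az": 0,"claw": 1}
    - {"tx": -15,"ty": 50,"tz": 0,"ax": 0,"ay": 0,"az": 0,"claw": 1}
    - {"tx": -15,"ty": 50,"tz": 0,"ax": 0,"ay": 0,"az": 0,"claw": 1}
    - {"tx": 0,"ty": 50,"tz": 0,"ax": 0,"ay": 0,"az": 0,"claw": 1}
    - {"tx": 0,"ty": 50,"tz": 0,"ax": 0,"ay": 0,"az": 0,"claw": 1}

```text
time: 16.5
position: [378.8, 134.2, 402.2]
tcp_rot: [[1.0, 0.002, 0.001], [0.002, -1.0, -0.0], [0.001, 0.0, -1.0]]
force: [1.6, -0.3, 0.5]
finger_gap: 85.0
gripper_force: 0.0
```

Call:
carry_out:
  targets:
    - {"tx": 0,"ty": 50,"tz": 0,"ax": 0,"ay": 0,"az": 0,"claw": 1}
    - {"tx": 0,"ty": 50,"tz": 0,"ax": 0,"ay": 0,"az": 0,"claw": 1}
    - {"tx": 0,"ty": 50,"tz": 0,"ax": 0,"ay": 0,"az": 0,"claw": 1}
    - {"tx": 0,"ty": 50,"tz": 0,"ax": 0,"ay": 0,"az": 0,"claw": 1}
    - {"tx": 0,"ty": 50,"tz": 0,"ax": 0,"ay": 0,"az": 0,"claw": 1}
    - {"tx": 0,"ty": 50,"tz": 0,"ax": 0,"ay": 0,"az": 0,"claw": 1}
    - {"tx": 0,"ty": 50,"tz": 0,"ax": 0,"ay": 0,"az": 0,"claw": 1}
    - {"tx": 0,"ty": 40,"tz": 0,"ax": 0,"ay": 0,"az": 0,"claw": 1}
    - {"tx": 0,"ty": 0,"tz": 0,"ax": 0,"ay": 0,"az": 0,"claw": 1}
    - {"tx": 0,"ty": 0,"tz": 0,"ax": 0,"ay": 0,"az": 0,"claw": 1}

```text
time: 17.5
position: [379.9, -254.5, 401.6]
tcp_rot: [[1.0, -0.0, -0.0], [-0.0, -1.0, 0.001], [-0.0, -0.001, -1.0]]
force: [-0.9, 0.6, 0.6]
finger_gap: 85.5
gripper_force: 0.0
```

Run:
```python
from h import *
g={"R1":(609,-242,46),"R2":(452,-318,46),"LL":(560,470,14),"BL":(410,515,14)}
im,d,W=knobs(g,"scene");s=im
im,d,W=knobs(g,"top")
u,v=map(int,proj("top",(439,364,20)))
save("b1",np.hstack([cv2.resize(im[160:320,60:260],(500,400)),cv2.resize(im[v-25:v+25,u-25:u+25],(300,400))]))
print(robot.get_obs()["position"],robot.get_obs()["time"])
```

```text
R1 knob ((603.4058837890625, -247.09718322753906), 17.344602584838867) 66 [ 599.54  -245.384   82.969] disc ((602.9887084960938, -243.48583984375), 55.80289840698242) 47.129933599103424
R2 knob ((447.7835998535156, -323.87646484375), 15.899699211120605) 79 [ 443.892 -321.631   82.984] disc ((448.5071716308594, -323.8802185058594), 55.506256103515625) 47.345047665181255
LL knob ((570.3951416015625, 440.14892578125), 43.19002151489258) 68 [551.726 464.707  50.727] disc ((557.9132080078125, 464.77044677734375), 55.157474517822266) 14.661410370212252
BL knob ((406.9546813964844, 510.0856018066406), 22.209218978881836) 97 [404.378 509.477  50.279] disc ((407.3893127441406, 515.7322387695312), 69.01719665527344) 14.963067820952233
R1 knob ((608.3364868164062, -242.86537170410156), 13.991020202636719) 67 [ 608.663 -241.015   83.544] disc ((608.8173828125, -241.91058349609375), 51.90635299682617) 46.27419211438371
R2 knob None 0  disc None 
LL knob ((559.1942749023438, 469.6429443359375), 15.690699577331543) 74 [560.106 468.5    51.545] disc ((559.8492431640625, 471.013671875), 69.0547103881836) 14.117895122234017
BL knob ((412.9755554199219, 514.6998901367188), 16.942903518676758) 94 [412.123 513.492  50.9  ] disc ((410.3099670410156, 514.808349609375), 69.61601257324219) 14.386279308034545
[ 380.18  -253.325  402.023] 17.6
```

View pics/b1.png

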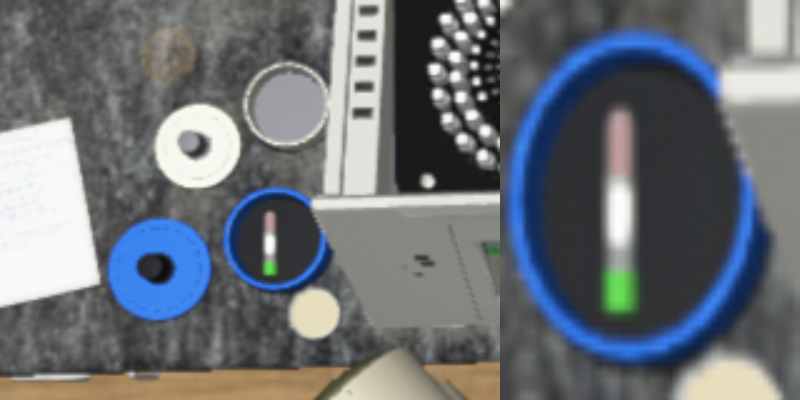

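The first green tube lies in the bucket (left of centre), and the L tub is empty with both left lids lying flat. Next is R2 at about (450.5,-321).

Call:
carry_out:
  targets:
    - {"tx": 35,"ty": 34,"tz": 0,"ax": 0,"ay": 0,"az": 0,"claw": 1}
    - {"tx": 35,"ty": 34,"tz": 0,"ax": 0,"ay": 0,"az": 0,"claw": 1}
    - {"tx": 0,"ty": 0,"tz": 50,"ax": 0,"ay": 0,"az": 0,"claw": 1}
    - {"tx": 0,"ty": 0,"tz": 50,"ax": 0,"ay": 0,"az": 0,"claw": 1}
    - {"tx": 0,"ty": 0,"tz": 50,"ax": 0,"ay": 0,"az": 0,"claw": 1}
    - {"tx": 0,"ty": 0,"tz": 50,"ax": 0,"ay": 0,"az": 0,"claw": 1}
    - {"tx": 0,"ty": 0,"tz": 0,"ax": 0,"ay": 0,"az": 0,"claw": 1}
    - {"tx": 0,"ty": 0,"tz": 0,"ax": 0,"ay": 0,"az": 0,"claw": 1}

```text
time: 18.4
position: [450.9, -321.8, 203.5]
tcp_rot: [[1.0, 0.002, 0.001], [0.002, -1.0, -0.001], [0.001, 0.001, -1.0]]
force: [0.3, -0.4, 1.3]
finger_gap: 85.5
gripper_force: 0.0
```

Call:
carry_out:
  targets:
    - {"tx": 0,"ty": 0,"tz": 40,"ax": 0,"ay": 0,"az": 0,"claw": 1}
    - {"tx": 0,"ty": 0,"tz": 28,"ax": 0,"ay": 0,"az": 0,"claw": 1}
    - {"tx": 0,"ty": 0,"tz": 8,"ax": 0,"ay": 0,"az": 0,"claw": 1}
    - {"tx": 0,"ty": 0,"tz": 0,"ax": 0,"ay": 0,"az": 0,"claw": 1}
    - {"tx": 0,"ty": 0,"tz": 0,"ax": 0,"ay": 0,"az": 0,"claw": 0}
    - {"tx": 0,"ty": 0,"tz": 0,"ax": 0,"ay": 0,"az": 0,"claw": 0}
    - {"tx": 0,"ty": 0,"tz": 0,"ax": 0,"ay": 0,"az": 0,"claw": 0}
    - {"tx": 0,"ty": 0,"tz": 0,"ax": 0,"ay": 0,"az": 0,"claw": 0}
    - {"tx": 0,"ty": 0,"tz": 0,"ax": 0,"ay": 0,"az": 0,"claw": 0}
    - {"tx": 0,"ty": 0,"tz": 0,"ax": 0,"ay": 0,"az": 0,"claw": 0}
    - {"tx": 0,"ty": 0,"tz": 0,"ax": 0,"ay": 0,"az": 0,"claw": 0}
    - {"tx": 0,"ty": 0,"tz": 0,"ax": 0,"ay": 0,"az": 0,"claw": 0}
  grip_force: 40

```text
time: 19.6
position: [450.4, -322.4, 126.5]
tcp_rot: [[1.0, 0.001, 0.001], [0.001, -1.0, -0.001], [0.001, 0.001, -1.0]]
force: [-1.2, 1.5, 7.0]
finger_gap: 26.7
gripper_force: 39.2
```

Call:
carry_out:
  targets:
    - {"tx": 0,"ty": 0,"tz": -20,"ax": 0,"ay": 0,"az": 0,"claw": 0}
    - {"tx": 0,"ty": 0,"tz": -40,"ax": 0,"ay": 0,"az": 0,"claw": 0}
    - {"tx": 5,"ty": 34,"tz": 0,"ax": 0,"ay": 0,"az": 0,"claw": 0}
    - {"tx": 5,"ty": 34,"tz": 0,"ax": 0,"ay": 0,"az": 0,"claw": 0}
    - {"tx": 5,"ty": 33,"tz": 0,"ax": 0,"ay": 0,"az": 0,"claw": 0}
    - {"tx": 5,"ty": 33,"tz": 0,"ax": 0,"ay": 0,"az": 0,"claw": 0}
    - {"tx": 0,"ty": 0,"tz": 40,"ax": 0,"ay": 0,"az": 0,"claw": 0}
    - {"tx": 0,"ty": 0,"tz": 0,"ax": 0,"ay": 0,"az": 0,"claw": 0}
    - {"tx": 0,"ty": 0,"tz": 0,"ax": 0,"ay": 0,"az": 0,"claw": 0}

```text
time: 20.5
position: [470.2, -455.7, 145.7]
tcp_rot: [[1.0, 0.001, -0.001], [0.001, -1.0, 0.002], [-0.001, -0.002, -1.0]]
force: [-0.4, -0.4, 0.2]
finger_gap: 27.0
gripper_force: 39.6
```

Run:
```python
from h import *
tubes(451,-320,"tubR2");tube2(452.5,-318.7);print(robot.get_obs()["position"])
u,v=proj("top",(451,-320,20));print(int(u),int(v))
```

```text
scene green_1_mid 0.64 324 mean [[ 472.646 -318.288]] axis [0.157 0.988] ext -47.4014563420508 40.254326722243015 mid [[ 472.086 -321.818]] w -66.7450661735505 24.836736607294565 z 45.94906988761659
top 37 mean [[ 477.002 -319.709]] axis [ 0.996 -0.086] ext -19.90162 11.133294 w 4.449084 mid [[ 472.634 -319.331]] cap [ 480.196 -319.72   135.5  ]
[ 470.499 -456.167  146.683]
399 246
```

View pics/tubR2.png

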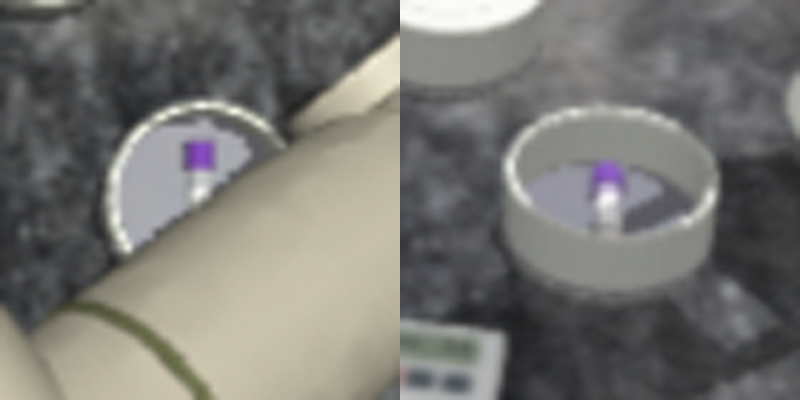

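R2 holds the purple tube, so its lid goes straight back on along the reverse path.

Call:
carry_out:
  targets:
    - {"tx": 0,"ty": 0,"tz": -40,"ax": 0,"ay": 0,"az": 0,"claw": 0}
    - {"tx": -5,"ty": -34,"tz": 0,"ax": 0,"ay": 0,"az": 0,"claw": 0}
    - {"tx": -5,"ty": -34,"tz": 0,"ax": 0,"ay": 0,"az": 0,"claw": 0}
    - {"tx": -5,"ty": -33,"tz": 0,"ax": 0,"ay": 0,"az": 0,"claw": 0}
    - {"tx": -5,"ty": -33,"tz": 0,"ax": 0,"ay": 0,"az": 0,"claw": 0}
    - {"tx": 0,"ty": 0,"tz": 0,"ax": 0,"ay": 0,"az": 0,"claw": 0}
    - {"tx": 0,"ty": 0,"tz": 30,"ax": 0,"ay": 0,"az": 0,"claw": 0}
    - {"tx": 0,"ty": 0,"tz": 0,"ax": 0,"ay": 0,"az": 0,"claw": 0}
    - {"tx": 0,"ty": 0,"tz": 0,"ax": 0,"ay": 0,"az": 0,"claw": 0}

```text
time: 21.75
position: [450.3, -322.7, 156.1]
tcp_rot: [[1.0, 0.0, -0.0], [0.0, -1.0, 0.0], [-0.0, -0.0, -1.0]]
force: [0.1, -0.1, -0.9]
finger_gap: 27.4
gripper_force: 39.8
```

Call:
carry_out:
  targets:
    - {"tx": 0,"ty": 0,"tz": 15,"ax": 0,"ay": 0,"az": 0,"claw": 0}
    - {"tx": 0,"ty": 0,"tz": 10,"ax": 0,"ay": 0,"az": 0,"claw": 0}
    - {"tx": 0,"ty": 0,"tz": 5,"ax": 0,"ay": 0,"az": 0,"claw": 0}
    - {"tx": 0,"ty": 0,"tz": 0,"ax": 0,"ay": 0,"az": 0,"claw": 0}

```text
time: 22.15
position: [450.4, -322.6, 126.6]
tcp_rot: [[1.0, 0.001, 0.001], [0.001, -1.0, -0.001], [0.001, 0.001, -1.0]]
force: [-1.8, 0.4, 1.5]
finger_gap: 26.8
gripper_force: 39.9
```

Call:
carry_out:
  targets:
    - {"tx": 0,"ty": 0,"tz": 0,"ax": 0,"ay": 0,"az": 0,"claw": 1}
    - {"tx": 0,"ty": 0,"tz": 0,"ax": 0,"ay": 0,"az": 0,"claw": 1}
    - {"tx": 0,"ty": 0,"tz": 0,"ax": 0,"ay": 0,"az": 0,"claw": 1}
    - {"tx": 0,"ty": 0,"tz": 0,"ax": 0,"ay": 0,"az": 0,"claw": 1}
    - {"tx": 0,"ty": 0,"tz": 0,"ax": 0,"ay": 0,"az": 0,"claw": 1}
    - {"tx": 0,"ty": 0,"tz": -35,"ax": 0,"ay": 0,"az": 0,"claw": 1}
    - {"tx": 0,"ty": 0,"tz": -50,"ax": 0,"ay": 0,"az": 0,"claw": 1}
    - {"tx": 39,"ty": -20,"tz": 0,"ax": 0,"ay": 0,"az": 0,"claw": 1}
    - {"tx": 39,"ty": -20,"tz": 0,"ax": 0,"ay": 0,"az": 0,"claw": 1}
    - {"tx": 39,"ty": -20,"tz": 0,"ax": 0,"ay": 0,"az": 0,"claw": 1}
    - {"tx": 39,"ty": -20,"tz": 0,"ax": 0,"ay": 0,"az": 0,"claw": 1}
    - {"tx": 0,"ty": 0,"tz": 0,"ax": 0,"ay": 0,"az": 0,"claw": 1}
    - {"tx": 0,"ty": 0,"tz": 0,"ax": 0,"ay": 0,"az": 0,"claw": 1}

```text
time: 23.45
position: [606.3, -241.6, 210.1]
tcp_rot: [[1.0, 0.002, -0.001], [0.002, -1.0, 0.0], [-0.001, -0.0, -1.0]]
force: [0.7, -0.5, -0.1]
finger_gap: 85.3
gripper_force: 0.0
```

Run:
```python
from h import *
g={"R1":(609,-242,46),"R2":(452,-318,46)}
knobs(g,"scene");knobs(g,"top");print(robot.get_obs()["position"])
```

```text
R1 knob ((603.5615234375, -245.569091796875), 15.93844985961914) 62 [ 600.805 -242.89    82.853] disc ((602.3387451171875, -244.71337890625), 56.694480895996094) 47.56594585848461
R2 knob ((447.80804443359375, -324.2178955078125), 16.126319885253906) 81 [ 443.674 -323.946   83.211] disc ((448.85479736328125, -322.9205627441406), 56.43843078613281) 47.132290715411386
R1 knob None 0  disc ((617.128662109375, -281.9425354003906), 10.330756187438965) 47.208837874944265
R2 knob ((452.73974609375, -320.8479309082031), 14.571707725524902) 70 [ 451.712 -320.882   83.383] disc ((452.6226806640625, -320.96063232421875), 52.26535415649414) 46.063488725014395
[ 605.429 -242.683  210.615]
```

R2 is closed and seated at the same place as before. Now R1.

Call:
carry_out:
  targets:
    - {"tx": 0,"ty": 1,"tz": 40,"ax": 0,"ay": 0,"az": 0,"claw": 1}
    - {"tx": 0,"ty": 0,"tz": 36,"ax": 0,"ay": 0,"az": 0,"claw": 1}
    - {"tx": 0,"ty": 0,"tz": 8,"ax": 0,"ay": 0,"az": 0,"claw": 1}
    - {"tx": 0,"ty": 0,"tz": 0,"ax": 0,"ay": 0,"az": 0,"claw": 1}
    - {"tx": 0,"ty": 0,"tz": 0,"ax": 0,"ay": 0,"az": 0,"claw": 0}
    - {"tx": 0,"ty": 0,"tz": 0,"ax": 0,"ay": 0,"az": 0,"claw": 0}
    - {"tx": 0,"ty": 0,"tz": 0,"ax": 0,"ay": 0,"az": 0,"claw": 0}
    - {"tx": 0,"ty": 0,"tz": 0,"ax": 0,"ay": 0,"az": 0,"claw": 0}
    - {"tx": 0,"ty": 0,"tz": 0,"ax": 0,"ay": 0,"az": 0,"claw": 0}
    - {"tx": 0,"ty": 0,"tz": 0,"ax": 0,"ay": 0,"az": 0,"claw": 0}
    - {"tx": 0,"ty": 0,"tz": 0,"ax": 0,"ay": 0,"az": 0,"claw": 0}
    - {"tx": 0,"ty": 0,"tz": 0,"ax": 0,"ay": 0,"az": 0,"claw": 0}

```text
time: 24.75
position: [606.4, -243.2, 127.7]
tcp_rot: [[1.0, 0.001, 0.001], [0.001, -1.0, -0.001], [0.001, 0.001, -1.0]]
force: [-1.7, 1.0, 5.6]
finger_gap: 26.5
gripper_force: 39.3
```

Call:
carry_out:
  targets:
    - {"tx": 0,"ty": 0,"tz": -20,"ax": 0,"ay": 0,"az": 0,"claw": 0}
    - {"tx": 0,"ty": 0,"tz": -40,"ax": 0,"ay": 0,"az": 0,"claw": 0}
    - {"tx": 1,"ty": 33,"tz": 0,"ax": 0,"ay": 0,"az": 0,"claw": 0}
    - {"tx": 1,"ty": 33,"tz": 0,"ax": 0,"ay": 0,"az": 0,"claw": 0}
    - {"tx": 1,"ty": 33,"tz": 0,"ax": 0,"ay": 0,"az": 0,"claw": 0}
    - {"tx": 1,"ty": 33,"tz": 0,"ax": 0,"ay": 0,"az": 0,"claw": 0}
    - {"tx": 0,"ty": 0,"tz": 40,"ax": 0,"ay": 0,"az": 0,"claw": 0}
    - {"tx": 0,"ty": 0,"tz": 30,"ax": 0,"ay": 0,"az": 0,"claw": 0}
    - {"tx": 0,"ty": 0,"tz": 0,"ax": 0,"ay": 0,"az": 0,"claw": 0}
    - {"tx": 0,"ty": 0,"tz": 0,"ax": 0,"ay": 0,"az": 0,"claw": 0}

```text
time: 25.75
position: [610.5, -375.1, 117.4]
tcp_rot: [[1.0, 0.001, 0.0], [0.001, -1.0, -0.0], [0.0, 0.0, -1.0]]
force: [0.7, 0.4, -0.4]
finger_gap: 27.1
gripper_force: 39.6
```

Call:
carry_out:
  targets:
    - {"tx": 0,"ty": 0,"tz": 16,"ax": 0,"ay": 0,"az": 0,"claw": 0}
    - {"tx": 0,"ty": 0,"tz": 6,"ax": 0,"ay": 0,"az": 0,"claw": 0}
    - {"tx": 0,"ty": 0,"tz": 0,"ax": 0,"ay": 0,"az": 0,"claw": 0}
    - {"tx": 0,"ty": 0,"tz": 0,"ax": 0,"ay": 0,"az": 0,"claw": 1}
    - {"tx": 0,"ty": 0,"tz": 0,"ax": 0,"ay": 0,"az": 0,"claw": 1}
    - {"tx": 0,"ty": 0,"tz": 0,"ax": 0,"ay": 0,"az": 0,"claw": 1}
    - {"tx": 0,"ty": 0,"tz": 0,"ax": 0,"ay": 0,"az": 0,"claw": 1}
    - {"tx": 0,"ty": 0,"tz": 0,"ax": 0,"ay": 0,"az": 0,"claw": 1}
    - {"tx": 0,"ty": 0,"tz": -30,"ax": 0,"ay": 0,"az": 0,"claw": 1}
    - {"tx": 0,"ty": 0,"tz": -50,"ax": 0,"ay": 0,"az": 0,"claw": 1}
    - {"tx": 0,"ty": 0,"tz": -50,"ax": 0,"ay": 0,"az": 0,"claw": 1}
    - {"tx": -40,"ty": 20,"tz": 0,"ax": 0,"ay": 0,"az": 0,"claw": 1}
    - {"tx": -40,"ty": 20,"tz": 0,"ax": 0,"ay": 0,"az": 0,"claw": 1}
    - {"tx": 0,"ty": 0,"tz": 0,"ax": 0,"ay": 0,"az": 0,"claw": 1}
    - {"tx": 0,"ty": 0,"tz": 0,"ax": 0,"ay": 0,"az": 0,"claw": 1}

```text
time: 27.25
position: [529.8, -415.6, 225.0]
tcp_rot: [[1.0, -0.001, 0.0], [-0.001, -1.0, 0.0], [0.0, -0.0, -1.0]]
force: [-0.4, -0.0, -0.1]
finger_gap: 85.7
gripper_force: 0.0
```

Run:
```python
from h import *
tubes(606,-242,"tubR1");tube2(608.5,-242);print(robot.get_obs()["position"])
for c in("top","scene"):
    u,v=proj(c,(606,-242,20));print(int(u),int(v))
knobs({"R1lid":(610,-375,14)},"scene")
```

```text
scene green_1_mid 0.46 285 mean [[ 616.239 -239.326]] axis [ 0.997 -0.081] ext -55.85171081251563 35.28705797577984 mid [[ 605.99  -238.496]] w -42.35812312513894 42.17161092522762 z 45.08148012058882
top 19 mean [[ 570.765 -242.538]] axis [-0.018  1.   ] ext -30.81593 27.571388 w 3.6807652 mid [[ 570.794 -244.16 ]] cap 
[ 530.867 -414.659  224.458]
371 197
368 226
R1lid knob ((608.2987060546875, -374.4491271972656), 17.64060401916504) 64 [ 604.857 -374.59    51.243] disc ((608.4635009765625, -368.52191162109375), 68.98577117919922) 15.329990884671815
```

View pics/tubR1.png

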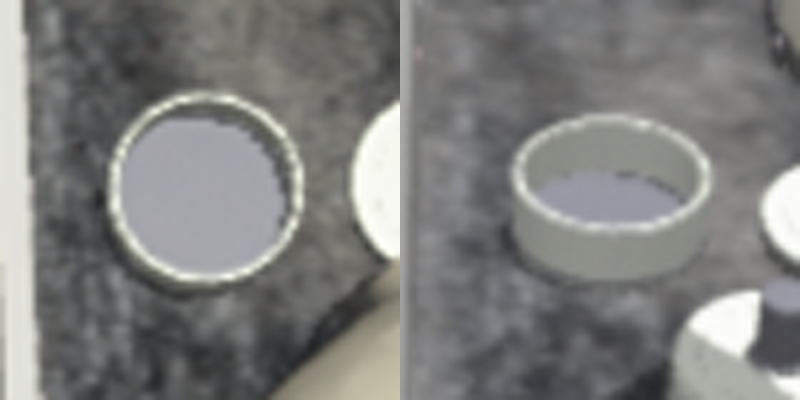

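R1 is empty (only the grey floor shows), so there is just one green tube. I'll go back and close the bucket.

Call:
carry_out:
  targets:
    - {"tx": 0,"ty": 0,"tz": -50,"ax": 0,"ay": 0,"az": 0,"claw": 1}
    - {"tx": 0,"ty": 0,"tz": -50,"ax": 0,"ay": 0,"az": 0,"claw": 1}
    - {"tx": 0,"ty": 0,"tz": -50,"ax": 0,"ay": 0,"az": 0,"claw": 1}
    - {"tx": 0,"ty": 0,"tz": -30,"ax": 0,"ay": 0,"az": 0,"claw": 1}
    - {"tx": -38,"ty": -40,"tz": 0,"ax": 0,"ay": 0,"az": 0,"claw": 1}
    - {"tx": -38,"ty": -40,"tz": 0,"ax": 0,"ay": 0,"az": 0,"claw": 1}
    - {"tx": -38,"ty": -40,"tz": 0,"ax": 0,"ay": 0,"az": 0,"claw": 1}
    - {"tx": -37,"ty": -40,"tz": 0,"ax": 0,"ay": 0,"az": 0,"claw": 1}
    - {"tx": 0,"ty": -50,"tz": 0,"ax": 0,"ay": 0,"az": 0,"claw": 1}
    - {"tx": 0,"ty": -50,"tz": 0,"ax": 0,"ay": 0,"az": 0,"claw": 1}
    - {"tx": 0,"ty": -50,"tz": 0,"ax": 0,"ay": 0,"az": 0,"claw": 1}
    - {"tx": 0,"ty": -50,"tz": 0,"ax": 0,"ay": 0,"az": 0,"claw": 1}
    - {"tx": 0,"ty": -50,"tz": 0,"ax": 0,"ay": 0,"az": 0,"claw": 1}
    - {"tx": 0,"ty": -50,"tz": 0,"ax": 0,"ay": 0,"az": 0,"claw": 1}
    - {"tx": 0,"ty": -50,"tz": 0,"ax": 0,"ay": 0,"az": 0,"claw": 1}
    - {"tx": 0,"ty": 0,"tz": 0,"ax": 0,"ay": 0,"az": 0,"claw": 1}

```text
time: 29.25
position: [394.3, 82.4, 405.4]
tcp_rot: [[1.0, 0.009, 0.001], [0.009, -1.0, 0.001], [0.001, -0.001, -1.0]]
force: [0.1, 0.0, -0.6]
finger_gap: 85.5
gripper_force: 0.0
```

Run:
```python
from h import *
g={"LL":(560,470,14),"BL":(410,515,14),"R2":(452,-319,46),"R1L":(610,-375,14)}
knobs(g,"scene");knobs(g,"top");print(robot.get_obs()["position"])
```

```text
LL knob None 0  disc ((577.08203125, 426.875732421875), 19.196691513061523) 14.89984978062671
BL knob ((406.6001281738281, 512.6704711914062), 18.065141677856445) 88 [402.984 511.484  51.238] disc ((405.4443054199219, 516.8295288085938), 64.02082061767578) 15.148725650893084
R2 knob ((448.0892333984375, -323.8158264160156), 16.280109405517578) 81 [ 444.021 -322.642   82.984] disc ((447.97991943359375, -322.6500549316406), 55.74048614501953) 47.30985563508875
R1L knob ((607.6181640625, -374.4618835449219), 17.762603759765625) 70 [ 605.037 -375.341   50.276] disc ((610.4279174804688, -383.006103515625), 59.542728424072266) 15.450257018767843
LL knob ((573.8594360351562, 442.22857666015625), 43.1839485168457) 74 [560.608 469.089  50.79 ] disc ((562.6068115234375, 472.1592712402344), 65.62874603271484) 14.660699330010175
BL knob ((412.3299560546875, 514.115966796875), 16.917747497558594) 86 [412.148 513.629  50.952] disc ((409.7828369140625, 518.2996826171875), 69.0941390991211) 14.388910879514697
R2 knob ((453.0007019042969, -321.264404296875), 14.824018478393555) 69 [ 451.986 -320.505   83.105] disc ((452.92523193359375, -320.12652587890625), 52.30030822753906) 46.36526058737036
R1L knob ((613.4620361328125, -372.42633056640625), 14.193917274475098) 62 [ 612.499 -372.57    51.422] disc ((606.5950927734375, -374.9571838378906), 68.96550750732422) 13.85636487941315
[395.042  78.289 405.06 ]
```

Call:
carry_out:
  targets:
    - {"tx": 0,"ty": -50,"tz": 0,"ax": 0,"ay": 0,"az": 0,"claw": 1}
    - {"tx": 0,"ty": -50,"tz": 0,"ax": 0,"ay": 0,"az": 0,"claw": 1}
    - {"tx": 0,"ty": -50,"tz": 0,"ax": 0,"ay": 0,"az": 0,"claw": 1}
    - {"tx": 0,"ty": -50,"tz": 0,"ax": 0,"ay": 0,"az": 0,"claw": 1}
    - {"tx": 0,"ty": -50,"tz": 0,"ax": 0,"ay": 0,"az": 0,"claw": 1}
    - {"tx": 0,"ty": -50,"tz": 0,"ax": 0,"ay": 0,"az": 0,"claw": 1}
    - {"tx": 0,"ty": -50,"tz": 0,"ax": 0,"ay": 0,"az": 0,"claw": 1}
    - {"tx": 0,"ty": -50,"tz": 0,"ax": 0,"ay": 0,"az": 0,"claw": 1}
    - {"tx": 15,"ty": -34,"tz": 0,"ax": 0,"ay": 0,"az": 0,"claw": 1}
    - {"tx": 0,"ty": 0,"tz": 50,"ax": 0,"ay": 0,"az": 0,"claw": 1}
    - {"tx": 0,"ty": 0,"tz": 50,"ax": 0,"ay": 0,"az": 0,"claw": 1}
    - {"tx": 0,"ty": 0,"tz": 50,"ax": 0,"ay": 0,"az": 0,"claw": 1}
    - {"tx": 0,"ty": 0,"tz": 50,"ax": 0,"ay": 0,"az": 0,"claw": 1}
    - {"tx": 0,"ty": 0,"tz": 0,"ax": 0,"ay": 0,"az": 0,"claw": 1}
    - {"tx": 0,"ty": 0,"tz": 0,"ax": 0,"ay": 0,"az": 0,"claw": 1}

```text
time: 30.85
position: [411.5, 510.7, 206.4]
tcp_rot: [[1.0, -0.001, 0.001], [-0.001, -1.0, 0.0], [0.001, -0.0, -1.0]]
force: [0.5, 0.8, 0.8]
finger_gap: 85.4
gripper_force: 0.0
```

Call:
carry_out:
  targets:
    - {"tx": -1,"ty": -4,"tz": 40,"ax": 0,"ay": 0,"az": 0,"claw": 1}
    - {"tx": 0,"ty": 0,"tz": 40,"ax": 0,"ay": 0,"az": 0,"claw": 1}
    - {"tx": 0,"ty": 0,"tz": 24,"ax": 0,"ay": 0,"az": 0,"claw": 1}
    - {"tx": 0,"ty": 0,"tz": 8,"ax": 0,"ay": 0,"az": 0,"claw": 1}
    - {"tx": 0,"ty": 0,"tz": 0,"ax": 0,"ay": 0,"az": 0,"claw": 1}
    - {"tx": 0,"ty": 0,"tz": 0,"ax": 0,"ay": 0,"az": 0,"claw": 0}
    - {"tx": 0,"ty": 0,"tz": 0,"ax": 0,"ay": 0,"az": 0,"claw": 0}
    - {"tx": 0,"ty": 0,"tz": 0,"ax": 0,"ay": 0,"az": 0,"claw": 0}
    - {"tx": 0,"ty": 0,"tz": 0,"ax": 0,"ay": 0,"az": 0,"claw": 0}
    - {"tx": 0,"ty": 0,"tz": 0,"ax": 0,"ay": 0,"az": 0,"claw": 0}
    - {"tx": 0,"ty": 0,"tz": 0,"ax": 0,"ay": 0,"az": 0,"claw": 0}
    - {"tx": 0,"ty": 0,"tz": 0,"ax": 0,"ay": 0,"az": 0,"claw": 0}
    - {"tx": 0,"ty": 0,"tz": 0,"ax": 0,"ay": 0,"az": 0,"claw": 0}

```text
time: 32.15
position: [409.1, 515.7, 94.0]
tcp_rot: [[1.0, 0.001, 0.001], [0.001, -1.0, 0.001], [0.001, -0.001, -1.0]]
force: [-1.9, -1.8, 5.7]
finger_gap: 30.7
gripper_force: 39.5
```

Call:
carry_out:
  targets:
    - {"tx": 0,"ty": 0,"tz": -20,"ax": 0,"ay": 0,"az": 0,"claw": 0}
    - {"tx": 0,"ty": 0,"tz": -40,"ax": 0,"ay": 0,"az": 0,"claw": 0}
    - {"tx": 0,"ty": 0,"tz": -40,"ax": 0,"ay": 0,"az": 0,"claw": 0}
    - {"tx": 7,"ty": 37,"tz": 0,"ax": 0,"ay": 0,"az": 0,"claw": 0}
    - {"tx": 7,"ty": 37,"tz": 0,"ax": 0,"ay": 0,"az": 0,"claw": 0}
    - {"tx": 7,"ty": 38,"tz": 0,"ax": 0,"ay": 0,"az": 0,"claw": 0}
    - {"tx": 8,"ty": 38,"tz": 0,"ax": 0,"ay": 0,"az": 0,"claw": 0}
    - {"tx": 0,"ty": 0,"tz": 25,"ax": 0,"ay": 0,"az": 0,"claw": 0}
    - {"tx": 0,"ty": 0,"tz": 0,"ax": 0,"ay": 0,"az": 0,"claw": 0}
    - {"tx": 0,"ty": 0,"tz": 0,"ax": 0,"ay": 0,"az": 0,"claw": 0}

```text
time: 33.15
position: [437.8, 365.8, 168.1]
tcp_rot: [[1.0, 0.001, -0.001], [0.001, -1.0, -0.0], [-0.001, 0.0, -1.0]]
force: [-0.1, 0.8, -1.1]
finger_gap: 30.8
gripper_force: 40.3
```

Run:
```python
from h import *
from numpy import mean
im,d,W=knobs({"Bk":(439,365,98)},"top")
print(mean([robot.get_obs()["position"] for _ in range(5)],0))
u,v=map(int,proj("top",(439,365,50)));print(u,v)
save("close",np.hstack([cv2.resize(im[v-40:v+40,u-40:u+40],(400,400)),cv2.resize(snapshot("scene")[0][200:300,100:200],(400,400))]))
```

```text
Bk knob None 0  disc ((447.57293701171875, 334.7541198730469), 50.220699310302734) 94.87757129864974
[437.958 366.153 168.602]
170 255
```

View pics/close.png

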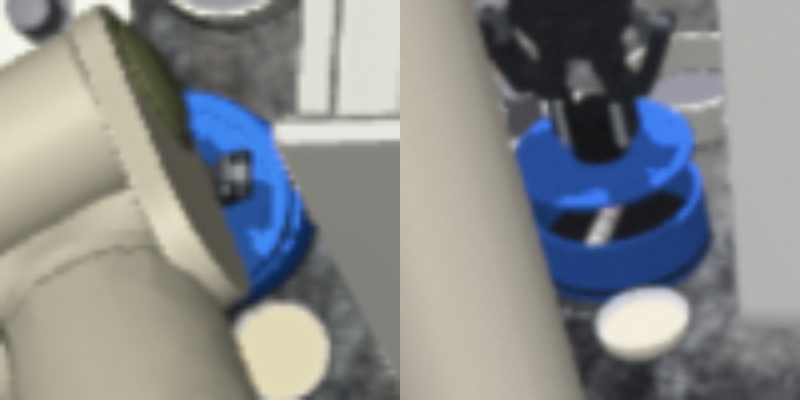

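The lid is level over the bucket with the tube inside below it. A small correction, then I'll lower it.

Call:
carry_out:
  targets:
    - {"tx": 1,"ty": 1.5,"tz": 0,"ax": 0,"ay": 0,"az": 0,"claw": 0}
    - {"tx": 0,"ty": 0,"tz": 12,"ax": 0,"ay": 0,"az": 0,"claw": 0}
    - {"tx": 0,"ty": 0,"tz": 10,"ax": 0,"ay": 0,"az": 0,"claw": 0}
    - {"tx": 0,"ty": 0,"tz": 6,"ax": 0,"ay": 0,"az": 0,"claw": 0}
    - {"tx": 0,"ty": 0,"tz": 4,"ax": 0,"ay": 0,"az": 0,"claw": 0}
    - {"tx": 0,"ty": 0,"tz": 0,"ax": 0,"ay": 0,"az": 0,"claw": 0}

```text
time: 33.85
position: [438.9, 364.0, 136.0]
tcp_rot: [[1.0, 0.001, -0.0], [0.001, -1.0, -0.0], [-0.0, 0.0, -1.0]]
force: [-2.7, -1.8, 2.7]
finger_gap: 31.2
gripper_force: 40.5
```

Release, then withdraw up and to the middle for a final look.

Call:
carry_out:
  targets:
    - {"tx": 0,"ty": 0,"tz": 0,"ax": 0,"ay": 0,"az": 0,"claw": 1}
    - {"tx": 0,"ty": 0,"tz": 0,"ax": 0,"ay": 0,"az": 0,"claw": 1}
    - {"tx": 0,"ty": 0,"tz": 0,"ax": 0,"ay": 0,"az": 0,"claw": 1}
    - {"tx": 0,"ty": 0,"tz": 0,"ax": 0,"ay": 0,"az": 0,"claw": 1}
    - {"tx": 0,"ty": 0,"tz": 0,"ax": 0,"ay": 0,"az": 0,"claw": 1}
    - {"tx": 0,"ty": 0,"tz": -30,"ax": 0,"ay": 0,"az": 0,"claw": 1}
    - {"tx": 0,"ty": 0,"tz": -50,"ax": 0,"ay": 0,"az": 0,"claw": 1}
    - {"tx": 0,"ty": 0,"tz": -50,"ax": 0,"ay": 0,"az": 0,"claw": 1}
    - {"tx": 0,"ty": 0,"tz": -50,"ax": 0,"ay": 0,"az": 0,"claw": 1}
    - {"tx": 0,"ty": 0,"tz": -50,"ax": 0,"ay": 0,"az": 0,"claw": 1}
    - {"tx": -10,"ty": 0,"tz": -45,"ax": 0,"ay": 0,"az": 0,"claw": 1}
    - {"tx": -15,"ty": 50,"tz": 0,"ax": 0,"ay": 0,"az": 0,"claw": 1}
    - {"tx": -15,"ty": 50,"tz": 0,"ax": 0,"ay": 0,"az": 0,"claw": 1}
    - {"tx": -15,"ty": 50,"tz": 0,"ax": 0,"ay": 0,"az": 0,"claw": 1}
    - {"tx": 0,"ty": 50,"tz": 0,"ax": 0,"ay": 0,"az": 0,"claw": 1}
    - {"tx": 0,"ty": 50,"tz": 0,"ax": 0,"ay": 0,"az": 0,"claw": 1}
    - {"tx": 0,"ty": 50,"tz": 0,"ax": 0,"ay": 0,"az": 0,"claw": 1}
    - {"tx": 0,"ty": 50,"tz": 0,"ax": 0,"ay": 0,"az": 0,"claw": 1}
    - {"tx": 0,"ty": 0,"tz": 0,"ax": 0,"ay": 0,"az": 0,"claw": 1}

```text
time: 35.75
position: [386.1, 15.5, 410.9]
tcp_rot: [[1.0, -0.008, -0.0], [-0.008, -1.0, -0.001], [-0.0, 0.001, -1.0]]
force: [-0.4, 0.5, -0.3]
finger_gap: 85.5
gripper_force: 0.0
```

Run:
```python
from h import *
g={"B":(441,366,56),"LL":(560,470,14),"R2":(452,-319,46),"R1L":(610,-375,14)}
im,d,W=knobs(g,"top");print(robot.get_obs()["position"]);save("end",im)
knobs(g,"scene")
```

```text
B knob ((440.8074951171875, 364.0127868652344), 16.32465934753418) 95 [440.403 362.976  92.752] disc ((441.7154541015625, 365.0267639160156), 62.44219207763672) 56.71660952093907
LL knob ((570.8917236328125, 442.0330810546875), 43.970821380615234) 72 [560.984 468.089  51.347] disc ((561.5677490234375, 470.5304870605469), 67.05364990234375) 14.21485601633833
R2 knob ((452.9755859375, -321.35540771484375), 14.795737266540527) 68 [ 452.262 -320.008   83.287] disc ((452.59027099609375, -320.5168762207031), 52.334556579589844) 46.462270423123755
R1L knob ((613.012451171875, -372.44488525390625), 14.924518585205078) 64 [ 612.026 -372.872   50.458] disc ((609.837890625, -376.16357421875), 69.01351165771484) 14.176957453057184
[386.084  17.922 410.975]
B knob None 0  disc ((449.2289123535156, 342.43505859375), 61.7943115234375) 56.78653250072182
LL knob ((587.9005737304688, 400.6522216796875), 9.999999747378752e-05) 1 [587.901 400.652  42.185] disc None 
R2 knob ((448.9292907714844, -323.3911437988281), 16.591102600097656) 82 [ 443.087 -323.731   82.911] disc ((448.4962463378906, -321.93505859375), 55.87306213378906) 47.1142917700804
R1L knob ((608.37255859375, -373.29986572265625), 19.367753982543945) 69 [ 603.874 -374.678   51.212] disc ((611.7621459960938, -380.4410400390625), 57.503299713134766) 15.32297826287072
```

View pics/end.png

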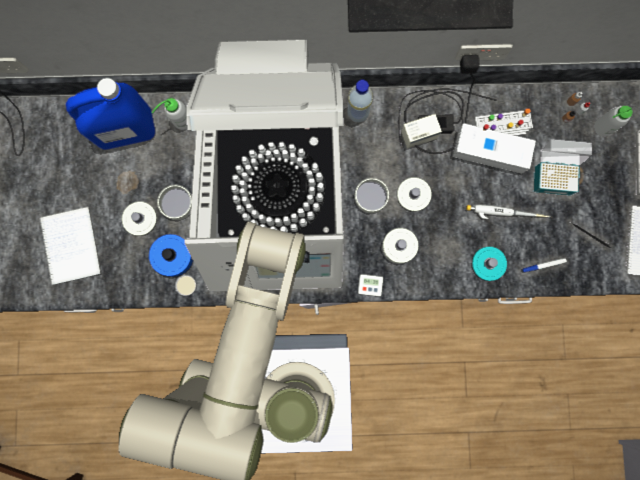

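The final picture shows the bucket lid seated at (170,255) and R2 closed at (400,245). The other two tubs are empty with their lids flat at (139,218) and (414,194), and the timer and dish have not moved.

```bash
python3 -c "
from h import *
print(finish_job())"
```

```text
the job is handed in; nothing more can be done
None
```

I handed the job in, with no verdict returned: the one green tube is in the closed bucket, the purple tube's tub is closed, and the other two tubs are empty with their lids on the worktop.

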